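# Put the red spice tin back into its packed row

## Task

Stand the lying red spice tin upright, lid up, on the worktop clear of the rack and let go of it; then take it again and put it in the spice rack between the blue tin and the yellow tin, first pushing those neighbours apart to make room. At the end all four tins stand upright, lids up, on the rack's floor and are let go; do not tip the other tins over, and leave the salt shaker, the jam jar and the egg cup where they stand.

Things in the scene. Friction and masses are not known exactly. Their poses are not given: they have to be found in the camera images.
- tin_red_center (a point): Red rectangular spice tin with a pale label band, 56 mm (its x) by 36 mm (its y) by 100 mm high (its z, from the bottom towards the lid) with a steel lid (a plate of the tin's colour on it), about 160 g; this point is its centre, 50 mm from the bottom. It starts lying on one of its broad faces on the worktop (36 mm tall as it lies), its z axis level and pointing towards the lid; no rack place is wide enough for it between its neighbours at the start.
- tin_blue_center (a point): Blue spice tin, always the middle one of the three in the rack, 56 mm (its x) by 36 mm (its y) by 100 mm high (its z, from the bottom towards the lid) with a steel lid (a plate of the tin's colour on it), about 160 g; this point is its centre, 50 mm from the bottom. It starts upright in the rack, its 56 mm width across the row and its 36 mm thickness along the row.
- tin_yellow_center (a point): Yellow spice tin, next to the blue one, on either side of it, 56 mm (its x) by 36 mm (its y) by 100 mm high (its z, from the bottom towards the lid) with a steel lid (a plate of the tin's colour on it), about 160 g; this point is its centre, 50 mm from the bottom. It starts upright in the rack, its 56 mm width across the row and its 36 mm thickness along the row.
- tin_green_center (a point): Green spice tin, next to the blue one on the side away from the yellow tin, 56 mm (its x) by 36 mm (its y) by 100 mm high (its z, from the bottom towards the lid) with a steel lid (a plate of the tin's colour on it), about 160 g; this point is its centre, 50 mm from the bottom. It starts upright in the rack, its 56 mm width across the row and its 36 mm thickness along the row.
- rack: Fixed beech rack, an open-topped trough, 86 (x) by 188 (y) mm outside; origin: centre of its underside; y along the row. Inside 66 by 168 mm; floor 10 mm above the origin; rails along the row, tops at 42 mm; end walls, tops at 60 mm; all 10 mm thick. At the start 1 to 11 mm between the tins, about 24 mm free at each end; tins slide on its floor if pushed or pinched and dragged. Four tins take 144 of 168 mm.
- salt_shaker_center (a point): Glass salt shaker with a metal top, 44 mm across, 90 mm high, standing beside the work, not to be moved; this point is its centre.
- jam_jar_center (a point): Jam jar with a yellow lid, 71 mm across, 110 mm high, standing in front of the rack, not to be moved; this point is its centre.
- egg_cup_0_center (a point): Cream egg cup, 49 mm across, 48 mm high, standing behind the red tin, not to be moved; this point is its centre.
Not all that is in view belongs to the job. What is meant by the part that bears tin_red_center is not turquoise, and is the larger of those in its own colour.

How it is judged:
On the way:
1. the red tin stands upright, lid up, on the worktop clear of the rack, and has been let go (angle between tin_red_center's own z axis and vertical below 0.1 rad and height (world z) of tin_red_center between 0.045 and 0.055 m and distance between the grasp point and tin_red_center above 0.065 m), for 0.2 s.
At the end, for the whole second after the job is handed in: All four tins stand in the rack, upright (within 0.1 rad, lids up), on its floor (centres 55 to 66 mm above the rack's underside), inside the trough; the red tin is between the blue and the yellow one, its centre within 68 mm of each (angle between each of tin_red_center, tin_blue_center, tin_yellow_center, tin_green_center's own z axis and vertical below 0.1 rad and z of tin_red_center in the frame of rack between 0.055 and 0.066 m and x of tin_red_center in the frame of rack between -0.015 and 0.015 m and y of tin_red_center in the frame of rack between -0.075 and 0.075 m and z of tin_blue_center in the frame of rack between 0.055 and 0.066 m and x of tin_blue_center in the frame of rack between -0.015 and 0.015 m and y of tin_blue_center in the frame of rack between -0.075 and 0.075 m and z of tin_yellow_center in the frame of rack between 0.055 and 0.066 m and x of tin_yellow_center in the frame of rack between -0.015 and 0.015 m and y of tin_yellow_center in the frame of rack between -0.075 and 0.075 m and z of tin_green_center in the frame of rack between 0.055 and 0.066 m and x of tin_green_center in the frame of rack between -0.015 and 0.015 m and y of tin_green_center in the frame of rack between -0.075 and 0.075 m and horizontal distance between tin_red_center and tin_blue_center below 0.068 m and horizontal distance between tin_red_center and tin_yellow_center below 0.068 m); the robot touches nothing.
It fails at once if a tin of the row is tipped over (angle between any of tin_blue_center, tin_yellow_center, tin_green_center's own z axis and vertical above 0.7 rad).
It fails at once if the salt shaker is moved by more than 30 mm (distance of salt_shaker_center from where it was at the start of the episode above 0.03 m).
It fails at once if the jam jar is moved by more than 30 mm (distance of jam_jar_center from where it was at the start of the episode above 0.03 m).
It fails at once if the egg cup is moved by more than 30 mm (distance of egg_cup_0_center from where it was at the start of the episode above 0.03 m).
It also fails if it takes over 64 s, if anything falls off the work surface, if the arm or the gripper's body presses on something with over 40 N, if the wrist force passes 120 N, or if a joint passes its speed limit or range.

## Robot

A 7-joint arm with a two-finger parallel gripper is mounted at the origin on a cart in front of the work surface, level with it; the furniture and walls round the work are solid. World frame = base frame: x ahead of the robot, y to its left, z up, the work surface at z = 0. Lengths are in m, angles in rad, forces in N, time in s.
With the tool pointing down it reaches from about 0.35 to 0.775 m from the base axis. Payload 3.1 kg.
Tool frame: the origin (TCP) lies on the mounting face of the last link; the fingertips stand 173 mm ahead of it and the grasp point (between the pads) lies 155 mm ahead of it (robot.finger_overhang is the distance from the TCP to the fingertips, in m); z points along the fingers, y is the line along which they close (so a half turn about z gives the same grasp; the last joint's range is limited). The gripper opens to 85 mm and grips with 20 to 120 N. Pads are 22 mm wide; open, the fingers measure 114 mm over their backs; the gripper's body (76 mm by 85 mm) begins 54 mm behind the grasp point. The pads swing forward as they close: fully open they stand 13 mm farther back than shut.
Start: joints at [1.121, 0.311, 0.014, 1.512, -0.004, 1.319, -0.027], TCP at [0.218, -0.505, 0.405] pointing down, gripper open.
Joint ranges: [-2.7, 2.7], [-0.3, 1.91], [-1.27, 1.3], [0.12, 2.57], [-1.44, 4.58], [0.2, 2.03], [-3.05, 3.05]. Speed limits (rad/s): [2.79, 2.79, 3.14, 3.14, 3.14, 3.14, 3.14].

## Interface

Orientations are given as a unit quaternion [w, x, y, z].
In Python, from station import robot, optics gives the robot as it stands.
- The arm moves only by the tool step_arm, never from a script. Its argument "deltas" is a list of rows, each a list of 3 entries, a list of its own where there are three numbers: the shift along the tool's x, y, z as a fraction of full scale, then the turn, a rotation vector about the tool's x, y, z as a fraction of full scale, then the closure in counts, from 0 (fully open) to 255 (shut). In form: [[[x, y, z], [wx, wy, wz], grip], ...]. A call has 1 to 10 rows; each row shifts and turns the commanded pose from where the row before left it, along the tool's axes as they then stand; what a row does not reach is not made up. Full scale, the value 1, is 15 cm for a shift and 0.12 rad for a turn. A row lasts 1/10 s, in which the tool goes at most 50 mm and 8.59 degrees, less where a joint would pass 70% of its speed; a pose out of reach is approached as far as the arm can. A call with a number of a shift or a turn outside -1 to 1 is refused whole. A call with a gripper value outside its range is refused whole. The fingers move at their own pace and stop on an object; "force" is the grip in N (left out, the last holds). Time passes only in rows, so rows that do not move let the fingers close. It gives the time, the measured TCP pose, the force, the opening and the grip force at its end, in the units of the state.
- robot.get_obs(): the state, without advancing time (a new reading comes with each control period).
- optics.camera(name): name is "side" or "top" or "wrist"; returns a dict with "img" (480x640x3 uint8, blue, green, red), "depth" (480x640 float32, m along the optical axis (not along the pixel's ray), 0 where there is no reading), "mtx" (3x3 intrinsics, pixels), "R" (3x3) and "t" (3): a world point X has camera coordinates R X + t; the wrist camera has in their place "mount" (4x4, takes a point from camera to tool coordinates, whose origin is the TCP and whose axes are the flange's). Camera axes: x right, y down, z forward; pixel columns grow to the right and rows downward; lengths in m; the calibration is good to about 2 mm. A picture is of the moment at which its call begins: read the wrist's pose just before it.
- robot.sign_off(): hands the job in; it is judged then, once.
The state is a dict: "time": time; "joints": joint angles; "dq": joint speeds; "joint_torque": joint torques, N m; "eef_pos": TCP position; "tool_rot": TCP orientation; "force": force on the tool from outside, world axes, zero at the start; "wrist_torque": the same for the moment, N m; "grip_width": finger opening in m; "finger_force": force on a finger pad.
Only numpy, scipy, OpenCV 4.12 (cv2) and the standard library are available. Lean on these libraries where they do the work, as an engineer would, in place of code of your own. Each camera call takes 0.05 s, during which the arm holds its last target. There are 200 camera calls.

## Working session

There is one attempt and no reset: what is moved stays moved. The work goes in short steps, Python scripts to look and compute and a tool call to move; the robot and the scene stay as the last step left them, time stands still between calls to the robot, and variables do not carry over. Pictures are saved under pics/ and viewed, at most 10 in all, crops included, and the job is handed in when it is done.

Besides the shell and the picture viewer there is one more tool, called by a JSON object that holds its "fn" and its "kwargs", one argument or row to a line. step_arm: Moves the arm, as the interface text tells. Shift numbers are shares of 15 cm and turn numbers shares of 0.12 rad, none past 1 either way. Its arguments: {"type":"object","properties":{"deltas":{"type":"array","items":{"type":"array"}},"force":{"type":"number"}},"required":["deltas"]}

```bash
ls; mkdir -p pics; cat > h.py <<'E'
import numpy as np, cv2
from station import robot, optics
from scipy.spatial.transform import Rotation as Ro
def pose():
    o=robot.get_obs(); q=o["tool_rot"]; T=np.eye(4)
    T[:3,:3]=Ro.from_quat([q[1],q[2],q[3],q[0]]).as_matrix(); T[:3,3]=o["eef_pos"]; return T
def cam(n):
    T=pose(); c=optics.camera(n)
    if n=="wrist": c["W"]=T@np.array(c["mount"])
    else:
        W=np.eye(4); R=np.array(c["R"]); W[:3,:3]=R.T; W[:3,3]=-R.T@np.array(c["t"]); c["W"]=W
    return c
def cloud(c):
    v,u=np.mgrid[:480,:640]; d=c["depth"]; K=np.array(c["mtx"])
    P=np.stack([(u-K[0,2])/K[0,0]*d,(v-K[1,2])/K[1,1]*d,d],-1)
    X=P@c["W"][:3,:3].T+c["W"][:3,3]; X[d==0]=np.nan; return X
E
python3 - <<'E'
from h import *
for n in("side","top","wrist"):
    c=cam(n); cv2.imwrite(f"pics/{n}0.png",c["img"]); np.savez(f"{n}0.npz",X=cloud(c)); print(n,c["W"].round(3))
print(robot.get_obs())
E
```

```text
pics
side [[-0.99  -0.047  0.133  0.414]
 [-0.139  0.482 -0.865  1.08 ]
 [-0.024 -0.875 -0.484  0.602]
 [ 0.     0.     0.     1.   ]]
top [[-0.319 -0.737  0.595 -0.188]
 [-0.948  0.249 -0.2    0.405]
 [-0.    -0.628 -0.778  1.074]
 [ 0.     0.     0.     1.   ]]
wrist [[ 0.397 -0.873 -0.284  0.29 ]
 [-0.918 -0.379 -0.12  -0.473]
 [-0.003  0.308 -0.951  0.373]
 [ 0.     0.     0.     1.   ]]
{'time': 0.15, 'joints': array([ 1.12132237,  0.31153977,  0.01401611,  1.5127292 , -0.00439035,
        1.31920044, -0.02717439]), 'dq': array([-0.00109071, -0.00168302, -0.00047039, -0.00437511,  0.0009556 ,
       -0.00083281,  0.0014454 ]), 'joint_torque': array([ 4.05093260e-04, -3.80269468e+01,  1.46267186e-01, -2.30848432e+01,
        1.23034455e-02,  9.71653964e-03,  2.52601319e-05]), 'eef_pos': array([ 0.2180275 , -0.50466439,  0.40385525]), 'tool_rot': array([-8.93038725e-04,  9.79278108e-01,  2.02517988e-01, -2.33796909e-04]), 'force': array([-0.34496261,  0.18014902, -0.83072295]), 'wrist_torque': array([-0.0399132 ,  0.00531872,  0.04992866]), 'finger_force': 0.0, 'grip_width': 0.08514657897836424}
```

View pics/top0.png

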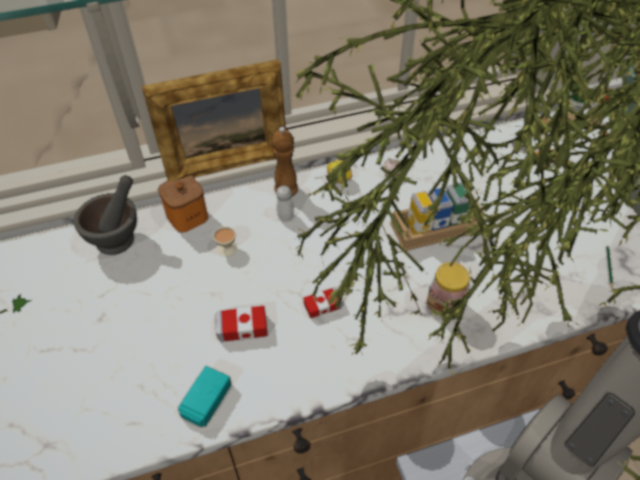

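View pics/side0.png

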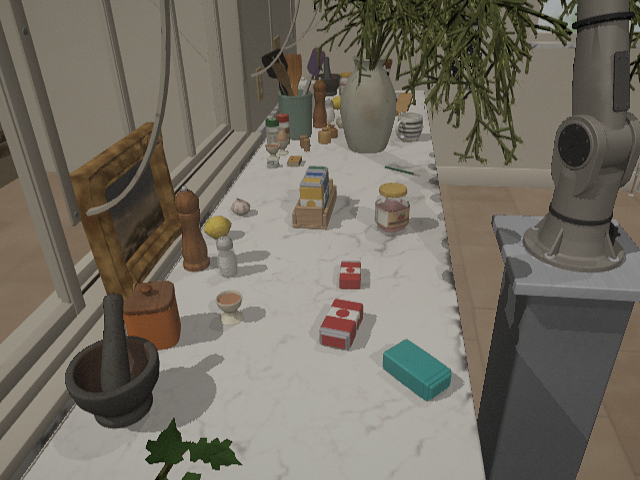

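Top view: the large red tin is at (243,322), a small red box at (322,303) and a turquoise one at (205,396). By the description I choose the large red one. The rack is at (435,215) and partly hidden by branches. Next I measure and crop.

```bash
python3 - <<'E'
from h import *
S=cv2.imread("pics/side0.png");T=cv2.imread("pics/top0.png")
a=cv2.resize(T[290:350,200:290],(450,300),interpolation=cv2.INTER_CUBIC); b=cv2.resize(S[160:360,280:430],(330,440),interpolation=cv2.INTER_CUBIC)
o=np.zeros((440,780,3),np.uint8);o[:300,:450]=a;o[:,450:]=b;cv2.imwrite("pics/crop.png",o)
X={n:np.load(n+"0.npz")["X"] for n in("side","top")}
rng={"red":((0,150,60),(8,255,255)),"blue":((100,110,50),(125,255,255)),"yel":((18,130,100),(30,255,255)),"green":((50,60,30),(90,255,160))}
for n,I in(("side",S),("top",T)):
    H=cv2.cvtColor(I,cv2.COLOR_BGR2HSV)
    for k,(l,h) in rng.items():
        m=cv2.inRange(H,l,h)
        m=cv2.morphologyEx(m,cv2.MORPH_CLOSE,np.ones((5,5)))
        N,L,st,ce=cv2.connectedComponentsWithStats(m)
        for i in range(1,N):
            if st[i,4]>60:
                p=X[n][L==i]; p=p[~np.isnan(p[:,0])]
                if len(p) and p[:,2].max()<.3 and p[:,2].mean()>-.05: print(n,k,ce[i].round(),st[i,4],np.percentile(p,5,axis=0).round(3),np.percentile(p,50,axis=0).round(3),np.percentile(p,95,axis=0).round(3))
for nm,(u,v) in {"vase":(368,105),"jar":(392,188),"shaker":(226,243),"egg":(229,298),"lowbranch":(470,120),"small":(350,268)}.items(): print(nm,X["side"][v,u].round(3))
E
```

```text
side red [350. 271.] 231 [0.471 0.16  0.024] [0.487 0.196 0.026] [0.505 0.217 0.028]
side red [341. 316.] 622 [0.467 0.31  0.033] [0.489 0.357 0.035] [0.513 0.385 0.037]
side yel [336. 102.] 73 [ 0.647 -1.129  0.016] [ 0.659 -1.108  0.038] [ 0.673 -1.094  0.053]
side yel [392. 190.] 200 [ 0.381 -0.075  0.102] [ 0.409 -0.04   0.107] [ 0.435 -0.021  0.11 ]
side yel [311. 195.] 297 [ 0.584 -0.069  0.053] [ 0.607 -0.065  0.079] [ 0.631 -0.061  0.095]
side yel [217. 226.] 393 [0.795 0.024 0.021] [0.815 0.048 0.039] [0.841 0.058 0.052]
side yel [106. 263.] 213 [0.861 0.416 0.143] [0.866 0.422 0.166] [0.874 0.424 0.184]
side green [272. 122.] 88 [ 0.805 -0.617  0.087] [ 0.822 -0.598  0.096] [ 0.843 -0.588  0.104]
side green [417. 369.] 2502 [0.319 0.422 0.008] [0.36  0.466 0.034] [0.403 0.5   0.036]
side green [167. 446.] 991 [0.572 0.809 0.243] [0.582 0.818 0.254] [0.592 0.828 0.266]
side green [208. 453.] 578 [0.555 0.774 0.193] [0.563 0.788 0.216] [0.574 0.802 0.221]
top red [243. 322.] 855 [0.453 0.308 0.014] [0.479 0.35  0.034] [0.507 0.384 0.038]
top blue [443. 215.] 145 [ 0.573 -0.136  0.053] [ 0.576 -0.121  0.077] [ 0.578 -0.107  0.094]
top yel [274. 125.] 100 [0.851 0.15  0.164] [0.856 0.172 0.179] [0.865 0.18  0.188]
top yel [167. 153.] 287 [0.849 0.397 0.132] [0.855 0.406 0.166] [0.862 0.417 0.198]
top yel [223. 159.] 1540 [0.845 0.196 0.095] [0.856 0.288 0.113] [0.868 0.382 0.128]
top green [ 19. 303.] 113 [0.664 0.753 0.016] [0.676 0.766 0.02 ] [0.688 0.776 0.025]
top green [207. 401.] 1147 [0.309 0.408 0.012] [0.337 0.446 0.033] [0.376 0.492 0.038]
vase [ 0.496 -0.556  0.171]
jar [ 0.409 -0.051  0.109]
shaker [0.743 0.196 0.081]
egg [0.701 0.33  0.042]
lowbranch [-0.111 -2.542 -0.446]
small [0.488 0.178 0.025]
```

View pics/crop.png

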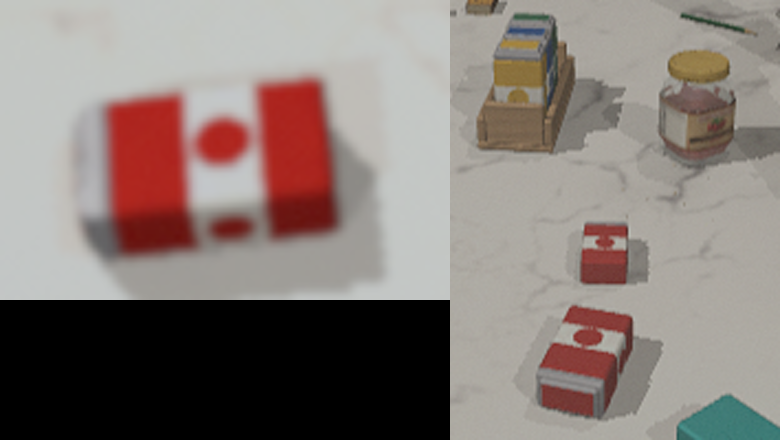

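The crop confirms the large red tin: lid end to the left in the top view (world +y), bottom towards the rack. The yellow tin is at the near (+y) end of the rack.

```bash
python3 - <<'E'
from h import *
def rect(p,n):
    r=cv2.minAreaRect((p[:,:2]*1000).astype(np.float32)); print(n,len(p),np.round(r[0],1),np.round(r[1],1),round(r[2],1))
for n in("side","top"):
    X=np.load(n+"0.npz")["X"]; x,y,z=X[...,0],X[...,1],X[...,2]
    m=(x>.42)&(x<.56)&(y>.25)&(y<.45)&(z>.028)&(z<.045); rect(X[m],n+" red")
    m=(x>.5)&(x<.72)&(y>-.25)&(y<0)&(z>.1)&(z<.12); rect(X[m],n+" tops")
    m=(x>.5)&(x<.72)&(y>-.3)&(y<0)&(z>.052)&(z<.068); rect(X[m],n+" walls")
    m=(x>.5)&(x<.72)&(y>-.3)&(y<0)&(z>.035)&(z<.045); rect(X[m],n+" rails")
    m=(x>.2)&(x<.8)&(y>-.35)&(y<.5)&(z>.16)&(z<.9)
    p=X[m]; print("high",len(p))
    for zz in np.arange(.15,.9,.1):
        q=p[(p[:,2]>zz)&(p[:,2]<zz+.1)]
        if len(q): print(zz.round(2),len(q),np.percentile(q,2,axis=0).round(2),np.percentile(q,98,axis=0).round(2))
E
```

```text
side red 1170 [488.5 353.4] [102.6  55.8] 80.0
side tops 424 [ 605.6 -120. ] [117.4  54.4] 88.1
side walls 294 [ 605.3 -123.3] [191.9  63.9] 89.0
side rails 299 [ 605.2 -119.8] [189.3  85.6] 88.6
high 14731
0.15 256 [ 0.23 -0.31  0.22] [0.37 0.09 0.25]
0.25 2390 [ 0.2  -0.33  0.26] [0.79 0.46 0.35]
0.35 5055 [ 0.21 -0.33  0.35] [0.74 0.46 0.45]
0.45 6968 [ 0.21 -0.31  0.45] [0.7  0.46 0.53]
0.55 62 [0.68 0.45 0.55] [0.69 0.46 0.56]
top red 1264 [486.  351.7] [99.7 60.2] 80.8
top tops 703 [ 602.5 -121.8] [115.9  58. ] 86.9
top walls 334 [ 593.3 -121.9] [190.5  66.3] 82.3
top rails 506 [ 600.  -116.2] [171.1  89.7] 85.9
high 54604
0.15 350 [ 0.23 -0.3   0.22] [0.37 0.09 0.25]
0.25 2610 [ 0.2  -0.11  0.26] [0.75 0.45 0.35]
0.35 5605 [ 0.21 -0.26  0.35] [0.72 0.45 0.45]
0.45 14903 [ 0.2  -0.3   0.45] [0.69 0.45 0.55]
0.55 17606 [ 0.21 -0.23  0.55] [0.66 0.46 0.65]
0.65 13191 [ 0.23 -0.12  0.65] [0.39 0.23 0.72]
0.75 339 [0.25 0.15 0.76] [0.27 0.19 0.79]
```

{"fn": "step_arm", "kwargs": {
  "deltas": [
    [[0.279,-0.174,0],[0,0,0],0],
    [[0.279,-0.174,0],[0,0,0],0],
    [[0.279,-0.174,0],[0,0,0],0],
    [[0.279,-0.174,0],[0,0,0],0],
    [[0.279,-0.174,0],[0,0,0],0],
    [[0.279,-0.174,0],[0,0,0],0],
    [[0.279,-0.174,0],[0,0,0],0],
    [[0.279,-0.174,0],[0,0,0],0],
    [[0.279,-0.174,0],[0,0,0],0],
    [[0.279,-0.174,0],[0,0,0],0]
  ]
}}

```text
time: 1.15
eef_pos: [0.4994, -0.0976, 0.4046]
tool_rot: [0.0, 0.979, 0.202, -0.0]
force: [0.3, -1.0, -0.5]
grip_width: 0.0854
finger_force: 0.0
```

{"fn": "step_arm", "kwargs": {
  "deltas": [
    [[0.112,-0.28,0.033],[0,0,0],0],
    [[0.112,-0.28,0.033],[0,0,0],0],
    [[0.112,-0.28,0.033],[0,0,0],0],
    [[0.112,-0.28,0.033],[0,0,0],0],
    [[0.112,-0.28,0.033],[0,0,0],0],
    [[0.112,-0.28,0.033],[0,0,0],0],
    [[0.112,-0.28,0.033],[0,0,0],0],
    [[0.112,-0.28,0.033],[0,0,0],0],
    [[0.112,-0.28,0.033],[0,0,0],0],
    [[0.112,-0.28,0.033],[0,0,0],0]
  ]
}}

```text
time: 2.15
eef_pos: [0.4863, 0.3544, 0.3545]
tool_rot: [0.0, 0.979, 0.202, -0.0]
force: [1.2, 0.3, 0.4]
grip_width: 0.0856
finger_force: 0.0
```

{"fn": "step_arm", "kwargs": {
  "deltas": [
    [[0,0,0],[0,0,-0.915],0],
    [[0,0,0],[0,0,-0.915],0],
    [[0,0,0],[0,0,-0.915],0],
    [[0,0,0],[0,0,-0.915],0],
    [[0,0,0],[0,0,-0.915],0],
    [[0,0,0],[0,0,-0.915],0],
    [[0,0,0],[0,0,-0.915],0],
    [[0,0,0],[0,0,-0.915],0],
    [[0,0,0],[0,0,-0.915],0],
    [[0,0,0],[0,0,0],0]
  ]
}}

```text
time: 3.15
eef_pos: [0.4865, 0.3526, 0.3546]
tool_rot: [-0.0, 0.766, 0.643, -0.001]
force: [0.4, -0.7, -0.6]
grip_width: 0.0854
finger_force: 0.0
```

```bash
cat >> h.py <<'E'
def rect(p,n):
    r=cv2.minAreaRect((p[:,:2]*1000).astype(np.float32)); print(n,len(p),np.round(r[0],1),np.round(r[1],1),round(r[2],1))
def plan(g,yaw,tilt,rows=1):
    """delta from now: shift (tool axes, /0.15) and rotvec(/0.12), to grasp point g, tool x at yaw deg, tilt rad about tool y"""
    T=pose(); c,s=np.cos(np.radians(yaw)),np.sin(np.radians(yaw))
    R=np.array([[c,s,0],[s,-c,0],[0,0,-1]])@Ro.from_rotvec([0,tilt,0]).as_matrix()
    p=np.array(g)-R[:,2]*.155
    print("shift/.15",(T[:3,:3].T@(p-T[:3,3])/.15/rows).round(3),"rot/.12",(Ro.from_matrix(T[:3,:3].T@R).as_rotvec()/.12).round(3),
      "grasp now",(T[:3,3]+.155*T[:3,2]).round(4))
E
python3 - <<'E'
from h import *
c=cam("wrist");X=cloud(c);cv2.imwrite("pics/w1.png",c["img"])
x,y,z=X[...,0],X[...,1],X[...,2]
for lo,hi in((.03,.045),(.01,.03),(.05,.2)):
    m=(x>.4)&(x<.58)&(y>.25)&(y<.46)&(z>lo)&(z<hi); rect(X[m],"red")
m=(x>.42)&(x<.55)&(y>.27)&(y<.43)&(z>.028)&(z<.045);print(np.median(z[m]), np.median(z[(x>.4)&(x<.6)&(y>.2)&(y<.5)&(z<.015)]))
plan([.489,.36,.024],80,-.70)
E
```

```text
red 7297 [450.5 370.2] [105.6 158.8] 65.2
red 408 [454.8 417.2] [ 79.  121.1] 37.2
red 438 [486.5 352.8] [22.5 98.3] 79.9
0.03605472909848892 0.00018691183559665925
shift/.15 [0.718 0.007 1.414] rot/.12 [-0.014 -5.828 -0.018] grasp now [0.4864 0.3526 0.1997]
```

View pics/w1.png

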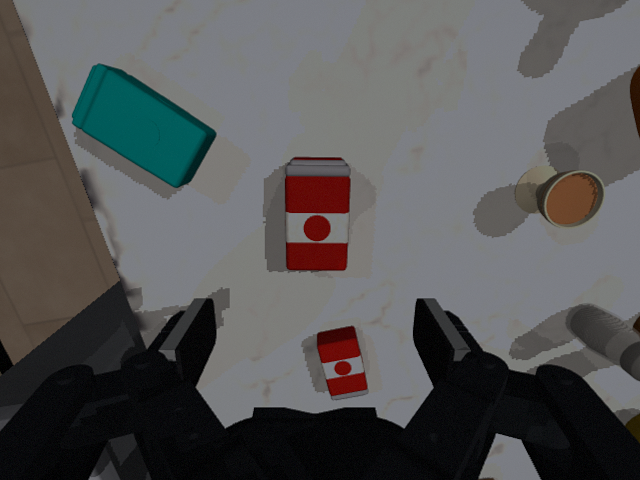

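The tin (large red, about (317,215) px, lid away from the gripper) is centred and aligned. The small red box is at (343,362) and the turquoise one at (145,125).

{"fn": "step_arm", "kwargs": {
  "deltas": [
    [[0.204,0,0.211],[0,0,0],0],
    [[0.204,0,0.211],[0,0,0],0],
    [[0.204,0,0.211],[0,0,0],0],
    [[0.204,0,0.211],[0,0,0],0],
    [[0.204,0.007,0.211],[0,0,0],0]
  ]
}}

```text
time: 3.7
eef_pos: [0.5141, 0.5044, 0.1953]
tool_rot: [0.0, 0.767, 0.642, -0.0]
force: [0.2, 0.6, 0.7]
grip_width: 0.0854
finger_force: 0.0
```

{"fn": "step_arm", "kwargs": {
  "deltas": [
    [[0,0,0],[0,-0.971,0],0],
    [[0,0,0],[0,-0.971,0],0],
    [[0,0,0],[0,-0.971,0],0],
    [[0,0,0],[0,-0.971,0],0],
    [[0,0,0],[0,-0.971,0],0],
    [[0,0,0],[0,-0.971,0],0],
    [[0,0,0],[0,0,0],0]
  ]
}}

```text
time: 4.4
eef_pos: [0.5125, 0.5049, 0.1938]
tool_rot: [0.221, 0.719, 0.604, -0.264]
force: [-0.6, -0.1, -0.1]
grip_width: 0.0853
finger_force: 0.0
```

```bash
python3 - <<'E'
from h import *
print(robot.get_obs()["joints"].round(2)); plan([.489,.36,.024],80,-.70)
E
```

```text
[-0.74  1.14 -0.42  0.75  0.64  1.97 -1.19]
shift/.15 [-0.018  0.013  0.463] rot/.12 [-0.001  0.02   0.01 ] grasp now [0.4951 0.4063 0.0755]
```

{"fn": "step_arm", "kwargs": {
  "deltas": [
    [[-0.009,0.006,0.115],[0,0,0],0],
    [[-0.009,0.006,0.115],[0,0,0],0]
  ]
}}

```text
time: 4.6
eef_pos: [0.5115, 0.4795, 0.1722]
tool_rot: [0.219, 0.721, 0.604, -0.26]
force: [-0.8, 0.0, 0.3]
grip_width: 0.0854
finger_force: 0.0
```

```bash
python3 - <<'E'
from h import *
print(robot.get_obs()["joints"].round(2)); plan([.489,.36,.024],80,-.70)
E
```

```text
[-0.7   1.11 -0.43  0.88  0.64  1.88 -1.23]
shift/.15 [ 0.015 -0.009  0.244] rot/.12 [ 0.007 -0.045 -0.017] grasp now [0.4944 0.3817 0.0531]
```

{"fn": "step_arm", "kwargs": {
  "deltas": [
    [[0,0,0.115],[0,0,0],0],
    [[0,0,0.115],[0,0,0],0],
    [[0,0,0],[0,0,0],0],
    [[0,0,0],[0,0,0],0]
  ]
}}

```text
time: 5.0
eef_pos: [0.5081, 0.4571, 0.1465]
tool_rot: [0.22, 0.72, 0.603, -0.262]
force: [-0.1, 0.6, 0.3]
grip_width: 0.0856
finger_force: 0.0
```

```bash
python3 - <<'E'
from h import *
plan([.489,.36,.024],80,-.70)
E
```

```text
shift/.15 [ 0.022 -0.013  0.016] rot/.12 [-0.004 -0.022 -0.013] grasp now [0.4907 0.359  0.0276]
```

{"fn": "step_arm", "kwargs": {
  "deltas": [
    [[0,0,0],[0,0,0],255],
    [[0,0,0],[0,0,0],255],
    [[0,0,0],[0,0,0],255],
    [[0,0,0],[0,0,0],255],
    [[0,0,0],[0,0,0],255],
    [[0,0,0],[0,0,0],255],
    [[0,0,0],[0,0,0],255]
  ],
  "force": 60
}}

```text
time: 5.7
eef_pos: [0.5077, 0.458, 0.1469]
tool_rot: [0.22, 0.72, 0.604, -0.262]
force: [-0.1, 4.2, 5.6]
grip_width: 0.0548
finger_force: 65.0
```

{"fn": "step_arm", "kwargs": {
  "deltas": [
    [[-0.129,0,-0.153],[0,0,0],255],
    [[-0.129,0,-0.153],[0,0,0],255],
    [[-0.129,0,-0.153],[0,0,0],255],
    [[-0.1157,0,0.0065],[0,0.935,0],255],
    [[-0.1157,0,0.0065],[0,0.935,0],255],
    [[-0.1157,0,0.0065],[0,0.935,0],255],
    [[-0.1157,0,0.0065],[0,0.935,0],255],
    [[-0.1157,0,0.0065],[0,0.935,0],255],
    [[-0.1157,0,0.0065],[0,0.935,0],255],
    [[-0.1157,0,0.0065],[0,0.935,0],255]
  ]
}}

```text
time: 6.7
eef_pos: [0.4877, 0.3443, 0.271]
tool_rot: [-0.028, 0.766, 0.642, 0.034]
force: [0.4, -0.9, -2.2]
grip_width: 0.0552
finger_force: 63.9
```

{"fn": "step_arm", "kwargs": {
  "deltas": [
    [[-0.1157,0,0.0065],[0,0.935,0],255],
    [[-0.1157,0,0.0065],[0,0.935,0],255],
    [[-0.1157,0,0.0065],[0,0.935,0],255],
    [[-0.1157,0,0.0065],[0,0.935,0],255],
    [[-0.1157,0,0.0065],[0,0.935,0],255],
    [[-0.1157,0,0.0065],[0,0.935,0],255],
    [[-0.1157,0,0.0065],[0,0.935,0],255],
    [[0,0,0],[0,0,0],255]
  ]
}}

```text
time: 7.5
eef_pos: [0.469, 0.2372, 0.2108]
tool_rot: [-0.275, 0.698, 0.578, 0.319]
force: [-0.3, -0.7, -2.4]
grip_width: 0.0549
finger_force: 64.1
```

```bash
python3 - <<'E'
from h import *
print(robot.get_obs()["joints"].round(2)); plan([.489,.36,.057],80,.871)
c=cam("side");X=cloud(c);cv2.imwrite("pics/s2.png",c["img"][150:400,200:500])
x,y,z=X[...,0],X[...,1],X[...,2]
H=cv2.cvtColor(c["img"],cv2.COLOR_BGR2HSV);m=cv2.inRange(H,(0,150,60),(8,255,255))>0
m&=(x>.42)&(x<.56)&(y>.25)&(y<.5)&(z>.05)
p=X[m];print(len(p),np.percentile(p,[2,50,98],axis=0).round(3))
# front (lid-side +y) face normal
C=p-np.median(p,0);w,V=np.linalg.eigh(C.T@C);print(w/len(p),V.T.round(3))
E
```

```text
[ 0.63  0.87 -1.22  2.03  0.07  0.28 -0.49]
shift/.15 [-0.25  -0.006  0.262] rot/.12 [-0.042  0.009 -0.128] grasp now [0.4888 0.354  0.1109]
346 [[0.471 0.354 0.067]
 [0.491 0.379 0.136]
 [0.519 0.386 0.152]]
[7.65421132e-05 1.86371229e-04 6.43819681e-04] [[ 0.313  0.92   0.237]
 [ 0.95  -0.302 -0.083]
 [ 0.005 -0.251  0.968]]
```

View pics/s2.png

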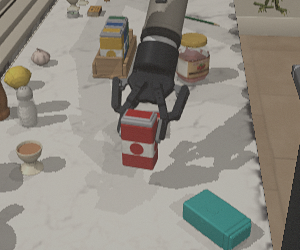

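Side crop: the red tin hangs upright in the gripper, lid up, at about (140,138) px. I shift it sideways slightly to keep away from the joint limits, then lower it.

```bash
python3 - <<'E'
from h import *
plan([.53,.32,.111],80,.871,2);plan([.53,.32,.059],80,.871,1)
E
```

```text
shift/.15 [-0.067  0.153 -0.068] rot/.12 [-0.028  0.014 -0.08 ] grasp now [0.4893 0.3561 0.1135]
shift/.15 [-0.399  0.309  0.089] rot/.12 [-0.028  0.014 -0.08 ] grasp now [0.4893 0.3561 0.1135]
```

{"fn": "step_arm", "kwargs": {
  "deltas": [
    [[-0.067,0.153,-0.068],[0,0,0],255],
    [[-0.067,0.153,-0.068],[0,0,0],255],
    [[0,0,0],[0,0,0],255],
    [[-0.053,0,0.045],[0,0,0],255],
    [[-0.053,0,0.045],[0,0,0],255],
    [[0,0,0],[0,0,0],255]
  ]
}}

```text
time: 8.15
eef_pos: [0.5079, 0.207, 0.1921]
tool_rot: [-0.272, 0.694, 0.584, 0.321]
force: [-1.0, 0.5, -2.0]
grip_width: 0.0554
finger_force: 64.1
```

```bash
python3 - <<'E'
from h import *
print(robot.get_obs()["joints"].round(2));plan([.53,.32,.059],80,.871,1)
E
```

```text
[ 0.65  0.95 -1.19  1.95  0.11  0.35 -0.42]
shift/.15 [-0.184  0.015  0.126] rot/.12 [-0.039  0.025  0.005] grasp now [0.5277 0.3236 0.0919]
```

{"fn": "step_arm", "kwargs": {
  "deltas": [
    [[-0.045,0,0.033],[0,0,0],255],
    [[-0.045,0,0.033],[0,0,0],255],
    [[-0.045,0,0.033],[0,0,0],255],
    [[-0.03,0,0.02],[0,0,0],255],
    [[0,0,0],[0,0,0],255],
    [[0,0,0],[0,0,0],255]
  ]
}}

```text
time: 8.75
eef_pos: [0.5097, 0.2039, 0.1634]
tool_rot: [-0.272, 0.695, 0.582, 0.324]
force: [0.3, -0.2, -0.6]
grip_width: 0.0548
finger_force: 64.1
```

```bash
python3 - <<'E'
from h import *
print(robot.get_obs()["joints"].round(2));plan([.53,.32,.059],80,.871,1)
c=cam("side");X=cloud(c)
x,y,z=X[...,0],X[...,1],X[...,2]
H=cv2.cvtColor(c["img"],cv2.COLOR_BGR2HSV);m=cv2.inRange(H,(0,150,60),(8,255,255))>0
m&=(x>.45)&(x<.6)&(y>.24)&(y<.5)
p=X[m];print(len(p),np.percentile(p,[2,50,98],axis=0).round(3))
f=p[p[:,2]<np.percentile(p[:,2],70)];
A=np.c_[f[:,0],f[:,2],np.ones(len(f))];print(np.linalg.lstsq(A,f[:,1],rcond=None)[0])
E
```

```text
[ 0.64  1.   -1.15  1.96  0.14  0.31 -0.39]
shift/.15 [-0.026 -0.001  0.016] rot/.12 [ 0.001 -0.009 -0.005] grasp now [0.5303 0.3207 0.0637]
281 [[0.512 0.32  0.026]
 [0.533 0.343 0.09 ]
 [0.56  0.353 0.105]]
[-0.16637924 -0.24281856  0.45044183]
```

```bash
python3 - <<'E'
from h import *
c=cam("side");X=cloud(c)
x,y,z=X[...,0],X[...,1],X[...,2]
m=(x>.5)&(x<.58)&(y>.31)&(y<.5)&(z>.015)&(z<.095)
f=X[m]
for k in range(3):
  A=np.c_[f[:,0],f[:,2],np.ones(len(f))];s=np.linalg.lstsq(A,f[:,1],rcond=None)[0];r=f[:,1]-A@s;print(len(f),s.round(3),r.std());f=f[abs(r)<2*r.std()]
t=X[(x>.48)&(x<.6)&(y>.29)&(y<.37)&(z>.097)&(z<.12)];rect(t,"top");A=np.c_[t[:,:2],np.ones(len(t))];print(np.linalg.lstsq(A,t[:,2],rcond=None)[0],np.median(t[:,2]))
E
```

```text
1312 [-0.035 -0.039  0.367] 0.007298615875249339
1218 [-0.05  -0.017  0.375] 0.004019998485011273
1147 [-0.12  -0.007  0.412] 0.0023512810498516144
top 498 [536.3 321.6] [63.  91.2] 90.0
[-0.02566327 -0.06121119  0.13646908] 0.10326648935774263
```

{"fn": "step_arm", "kwargs": {
  "deltas": [
    [[-0.02,0,0.014],[0,0,0],255],
    [[-0.01,0,0.008],[0,0,0],255],
    [[0,0,0],[0,0,0],255],
    [[0,0,0],[0,0,0],255]
  ]
}}

```text
time: 9.25
eef_pos: [0.5098, 0.2038, 0.1585]
tool_rot: [-0.271, 0.694, 0.583, 0.324]
force: [-0.1, -0.5, 2.0]
grip_width: 0.0551
finger_force: 64.3
```

{"fn": "step_arm", "kwargs": {
  "deltas": [
    [[0,0,0],[0,0,0],120],
    [[0,0,0],[0,0,0],60],
    [[0,0,0],[0,0,0],0],
    [[0,0,0],[0,0,0],0],
    [[0,0,0],[0,0,0],0]
  ]
}}

```text
time: 9.75
eef_pos: [0.5095, 0.2034, 0.1577]
tool_rot: [-0.271, 0.695, 0.583, 0.323]
force: [-0.0, -0.4, 0.8]
grip_width: 0.0851
finger_force: 0.0
```

{"fn": "step_arm", "kwargs": {
  "deltas": [
    [[0,0,-0.1],[0,0,0],0],
    [[0,0,-0.2],[0,0,0],0],
    [[0,0,-0.2],[0,0,0],0],
    [[0,0,-0.2],[0,0,0],0],
    [[0,0,-0.2],[0,0,0],0],
    [[0,0,0],[0,0,0],0],
    [[0,0,0],[0,0,0],0],
    [[0,0,0],[0,0,0],0]
  ]
}}

```text
time: 10.55
eef_pos: [0.4909, 0.1026, 0.2441]
tool_rot: [-0.272, 0.694, 0.583, 0.323]
force: [-0.0, -0.4, -0.0]
grip_width: 0.0852
finger_force: 0.0
```

```bash
python3 - <<'E'
from h import *
print(robot.get_obs()["joints"].round(2), robot.get_obs()["time"])
for n in("side","top"):
    c=cam(n);X=cloud(c);x,y,z=X[...,0],X[...,1],X[...,2]
    if n=="side": cv2.imwrite("pics/s3.png",c["img"][150:400,200:500])
    t=X[(x>.48)&(x<.58)&(y>.28)&(y<.37)&(z>.092)&(z<.108)];rect(t,n);A=np.c_[t[:,:2],np.ones(len(t))];print(np.linalg.lstsq(A,t[:,2],rcond=None)[0],np.median(t[:,2]))
E
```

```text
[ 0.93  0.84 -1.26  1.97 -0.1   0.57 -0.17] 10.55
side 370 [533.  332.5] [34.9 53.8] 80.4
[-3.02577108e-05 -1.15642791e-01  1.35981498e-01] 0.09791493762638132
top 403 [529.2 329.8] [34.1 55. ] 80.1
[0.02633604 0.00508482 0.08207904] 0.09778053981528279
```

View pics/s3.png

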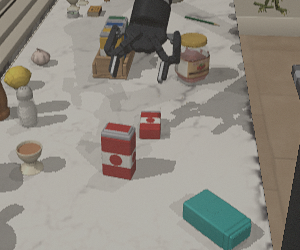

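Red stands upright, lid up, at (118,150) px in the crop, with the gripper well clear. Now to the rack.

{"fn": "step_arm", "kwargs": {
  "deltas": [
    [[0.17,0,-0.143],[0,0,0],0],
    [[0.17,0,-0.143],[0,0,0],0],
    [[0.17,0,-0.143],[0,0,0],0],
    [[0,0,0],[0,-1.0,0],0],
    [[0,0,0],[0,-1.0,0],0],
    [[0,0,0],[0,-1.0,0],0],
    [[0,0,0],[0,-1.0,0],0],
    [[0,0,0],[0,-1.0,0],0],
    [[0,0,0],[0,-1.0,0],0],
    [[0,0,0],[0,-1.0,0],0]
  ]
}}

```text
time: 11.65
eef_pos: [0.4912, 0.1029, 0.3444]
tool_rot: [-0.009, 0.765, 0.643, 0.01]
force: [-0.0, 0.1, -0.1]
grip_width: 0.0855
finger_force: 0.0
```

```bash
python3 - <<'E'
from h import *
print(robot.get_obs()["joints"].round(2)); plan([.604,-.12,.20],88,0)
E
```

```text
[ 0.41  0.36 -0.82  1.72  0.26  1.17 -0.65]
shift/.15 [-1.332  0.996 -0.106] rot/.12 [ 0.014 -0.221 -1.148] grasp now [0.4918 0.1069 0.1894]
```

{"fn": "step_arm", "kwargs": {
  "deltas": [
    [[-0.222,0.166,-0.018],[0,0,0],0],
    [[-0.222,0.166,-0.018],[0,0,0],0],
    [[-0.222,0.166,-0.018],[0,0,0],0],
    [[-0.222,0.166,-0.018],[0,0,0],0],
    [[-0.222,0.166,-0.018],[0,0,0],0],
    [[-0.222,0.166,-0.018],[0,0,0],0],
    [[0,0,0],[0,-0.2,-0.6],0],
    [[0,0,0],[0,0,-0.55],0],
    [[0,0,0],[0,0,0],0],
    [[0,0,0],[0,0,0],0]
  ]
}}

```text
time: 12.65
eef_pos: [0.604, -0.1202, 0.3537]
tool_rot: [-0.003, 0.72, 0.694, 0.003]
force: [0.1, 0.2, 0.1]
grip_width: 0.0852
finger_force: 0.0
```

```bash
cat > look.py <<'E'
from h import *
import sys
c=cam("wrist");X=cloud(c);I=c["img"]
if len(sys.argv)>1: cv2.imwrite(sys.argv[1],I)
x,y,z=X[...,0],X[...,1],X[...,2]
H=cv2.cvtColor(I,cv2.COLOR_BGR2HSV)
for k,(l,h) in {"yel":((18,110,40),(32,255,255)),"blue":((100,90,30),(125,255,255)),"green":((50,60,15),(95,255,255)),"red":((0,150,30),(8,255,255))}.items():
    m=(cv2.inRange(H,l,h)>0)&(x>.54)&(x<.67)&(y>-.24)&(y<0)&(z>.098)&(z<.125)
    if m.sum()>80: rect(X[m],k); print("  z",np.median(z[m]).round(4))
t=X[(x>.54)&(x<.67)&(y>-.25)&(y<0)&(z>.1)&(z<.12)]
if len(t):rect(t,"all tops")
R=[X[(x>.54)&(x<.67)&(y>-.25)&(y<0)&(z>lo)&(z<hi)] for lo,hi in((.035,.047),(.055,.066))]
for r in R: rect(r,"rails/walls") if len(r) else 0
print("q",robot.get_obs()["joints"].round(2),robot.get_obs()["time"])
E
python3 look.py pics/w4.png
```

```text
yel 2319 [609.1 -79.4] [29.1 46.8] 88.0
  z 0.1106
blue 2006 [ 607.6 -118.8] [29.4 47.2] 88.1
  z 0.1106
green 1662 [ 605.8 -163.2] [29.  52.5] 89.1
  z 0.1106
all tops 11778 [ 605.4 -124. ] [117.9  56.1] 89.1
rails/walls 4201 [ 605.2 -124.2] [187.   86.2] 88.7
rails/walls 1769 [ 605.2 -124.4] [188.   65.7] 88.6
q [ 0.63  0.58 -0.74  1.38  0.38  1.33 -0.15] 12.7
```

View pics/w4.png

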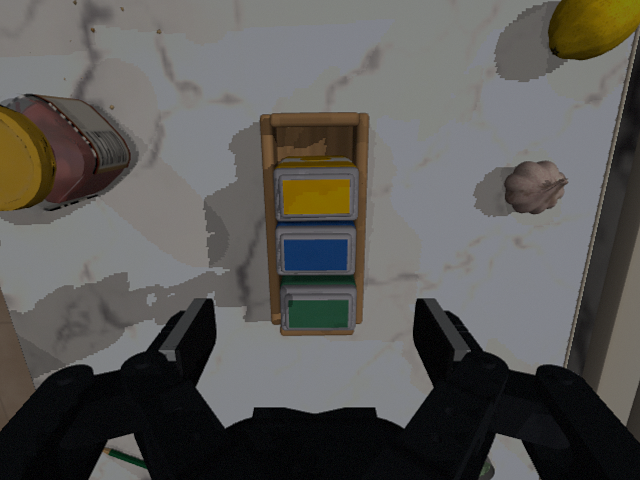

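Wrist view: rack upright in the picture, yellow (316,197), blue (316,254), green (318,313). There is free floor beyond yellow, and the fingers straddle the row. I pinch yellow and drag it +y.

```bash
python3 - <<'E'
from h import *
plan([.607,-.0795,.08],88.6,0)
E
```

```text
shift/.15 [0.267 0.01  0.795] rot/.12 [ 0.007 -0.066 -0.097] grasp now [ 0.6041 -0.1192  0.199 ]
```

{"fn": "step_arm", "kwargs": {
  "deltas": [
    [[0.267,0.01,0],[0,-0.06,-0.097],0],
    [[0,0,0.2],[0,0,0],0],
    [[0,0,0.2],[0,0,0],0],
    [[0,0,0.2],[0,0,0],0],
    [[0,0,0.12],[0,0,0],0],
    [[0,0,0.075],[0,0,0],0],
    [[0,0,0],[0,0,0],0],
    [[0,0,0],[0,0,0],0]
  ]
}}

```text
time: 13.5
eef_pos: [0.6076, -0.0811, 0.2365]
tool_rot: [0.001, 0.716, 0.698, 0.001]
force: [-0.4, -0.8, -0.3]
grip_width: 0.0854
finger_force: 0.0
```

```bash
python3 - <<'E'
from h import *
plan([.607,-.0795,.08],88.6,0);plan([.607,-.0610,.08],88.6,0)
E
```

```text
shift/.15 [ 0.011 -0.004  0.01 ] rot/.12 [ 0.028 -0.003 -0.005] grasp now [ 0.6081 -0.0811  0.0815]
shift/.15 [ 0.134 -0.007  0.01 ] rot/.12 [ 0.028 -0.003 -0.005] grasp now [ 0.6081 -0.0811  0.0815]
```

{"fn": "step_arm", "kwargs": {
  "deltas": [
    [[0,0,0],[0,0,0],150],
    [[0,0,0],[0,0,0],255],
    [[0,0,0],[0,0,0],255],
    [[0,0,0],[0,0,0],255],
    [[0,0,0],[0,0,0],255],
    [[0,0,0],[0,0,0],255],
    [[0,0,0],[0,0,0],255],
    [[0,0,0],[0,0,0],255]
  ],
  "force": 30
}}

```text
time: 14.3
eef_pos: [0.6076, -0.0813, 0.237]
tool_rot: [0.001, 0.716, 0.698, 0.001]
force: [-0.3, 0.2, 6.3]
grip_width: 0.0552
finger_force: 33.9
```

{"fn": "step_arm", "kwargs": {
  "deltas": [
    [[0.041,0,0],[0,0,0],255],
    [[0.041,0,0],[0,0,0],255],
    [[0.041,0,0],[0,0,0],255],
    [[0,0,0],[0,0,0],255],
    [[0,0,0],[0,0,0],255]
  ]
}}

```text
time: 14.8
eef_pos: [0.6084, -0.0635, 0.2371]
tool_rot: [0.002, 0.716, 0.698, 0.001]
force: [0.7, -0.9, 6.6]
grip_width: 0.0557
finger_force: 34.1
```

{"fn": "step_arm", "kwargs": {
  "deltas": [
    [[0,0,0],[0,0,0],130],
    [[0,0,0],[0,0,0],60],
    [[0,0,0],[0,0,0],0],
    [[0,0,0],[0,0,0],0],
    [[0,0,0],[0,0,0],0],
    [[0,0,-0.2],[0,0,0],0],
    [[0,0,-0.2],[0,0,0],0],
    [[0,0,-0.2],[0,0,0],0],
    [[-0.2,0,-0.15],[0,0,0],0],
    [[-0.2,0,0],[0,0,0],0]
  ]
}}

```text
time: 15.8
eef_pos: [0.6071, -0.1215, 0.3527]
tool_rot: [0.004, 0.715, 0.7, 0.004]
force: [0.8, 0.3, -1.0]
grip_width: 0.0856
finger_force: 0.0
```

```bash
python3 look.py
```

```text
yel 2499 [610.1 -99.9] [102.1  45.5] 89.7
  z 0.1105
blue 2000 [ 605.4 -120.8] [34.1 50.4] 89.4
  z 0.1104
green 1584 [ 604.8 -165.3] [34.6 51.9] 88.5
  z 0.1104
all tops 12260 [ 606.4 -115.6] [134.3  57. ] 87.8
rails/walls 4332 [ 605.1 -124. ] [186.7  86.2] 88.7
rails/walls 2038 [ 605.3 -124.2] [187.   65.1] 88.8
q [ 0.64  0.59 -0.73  1.37  0.4   1.32 -0.14] 15.85
```

```bash
python3 - <<'E'
from h import *
plan([.6065,-.1200,.08],88.6,0)
E
```

```text
shift/.15 [ 0.076 -0.005  0.766] rot/.12 [ 0.048  0.059 -0.07 ] grasp now [ 0.6071 -0.1318  0.195 ]
```

{"fn": "step_arm", "kwargs": {
  "deltas": [
    [[0.07,-0.005,0],[0,0,0],0],
    [[0,0,0.2],[0,0,0],0],
    [[0,0,0.2],[0,0,0],0],
    [[0,0,0.2],[0,0,0],0],
    [[0,0,0.1],[0,0,0],0],
    [[0,0,0.06],[0,0,0],0],
    [[0,0,0],[0,0,0],0],
    [[0,0,0],[0,0,0],0]
  ]
}}

```text
time: 16.65
eef_pos: [0.6063, -0.1121, 0.2354]
tool_rot: [0.001, 0.716, 0.698, 0.002]
force: [0.6, 0.2, -0.4]
grip_width: 0.0854
finger_force: 0.0
```

```bash
python3 - <<'E'
from h import *
plan([.6065,-.1200,.08],88.6,0)
E
```

```text
shift/.15 [-0.053  0.003  0.002] rot/.12 [ 0.034 -0.003 -0.004] grasp now [ 0.6069 -0.1121  0.0804]
```

{"fn": "step_arm", "kwargs": {
  "deltas": [
    [[0,0,0],[0,0,0],150],
    [[0,0,0],[0,0,0],255],
    [[0,0,0],[0,0,0],255],
    [[0,0,0],[0,0,0],255],
    [[0,0,0],[0,0,0],255],
    [[0,0,0],[0,0,0],255],
    [[0,0,0],[0,0,0],255],
    [[0,0,0],[0,0,0],255]
  ],
  "force": 40
}}

```text
time: 17.45
eef_pos: [0.6061, -0.1123, 0.2355]
tool_rot: [0.001, 0.716, 0.698, 0.001]
force: [-0.7, -0.7, 5.2]
grip_width: 0.0553
finger_force: 43.8
```

{"fn": "step_arm", "kwargs": {
  "deltas": [
    [[-0.04,0,0],[0,0,0],255],
    [[-0.04,0,0],[0,0,0],255],
    [[-0.04,0,0],[0,0,0],255],
    [[-0.04,0,0],[0,0,0],255],
    [[-0.04,0,0],[0,0,0],255],
    [[0,0,0],[0,0,0],255],
    [[0,0,0],[0,0,0],255]
  ]
}}

```text
time: 18.15
eef_pos: [0.6059, -0.1415, 0.2356]
tool_rot: [0.001, 0.716, 0.698, 0.003]
force: [1.0, 2.3, 5.7]
grip_width: 0.0553
finger_force: 44.3
```

{"fn": "step_arm", "kwargs": {
  "deltas": [
    [[0,0,0],[0,0,0],130],
    [[0,0,0],[0,0,0],60],
    [[0,0,0],[0,0,0],0],
    [[0,0,0],[0,0,0],0],
    [[0,0,0],[0,0,0],0],
    [[0,0,-0.2],[0,0,0],0],
    [[0,0,-0.2],[0,0,0],0],
    [[0,0,-0.2],[0,0,0],0],
    [[0,0,-0.15],[0,0,0],0],
    [[0,0,0],[0,0,0],0]
  ]
}}

```text
time: 19.15
eef_pos: [0.6058, -0.1422, 0.3506]
tool_rot: [0.004, 0.716, 0.698, 0.003]
force: [0.7, 0.3, 0.5]
grip_width: 0.0854
finger_force: 0.0
```

```bash
python3 look.py pics/w5.png
```

```text
yel 2846 [608.9 -66.2] [21.9 42. ] 88.6
  z 0.1107
blue 1892 [ 608.5 -147.3] [28.  46.2] 88.8
  z 0.1106
green 1668 [ 605.1 -186.4] [22.8 41.3] 88.1
  z 0.1106
all tops 12828 [ 607.3 -126. ] [154.7  54.9] 88.3
rails/walls 4936 [ 605.1 -123.9] [186.5  86.3] 88.8
rails/walls 1754 [ 605.1 -123.6] [185.7  65.6] 88.7
q [ 0.66  0.59 -0.73  1.37  0.4   1.32 -0.11] 19.2
```

View pics/w5.png

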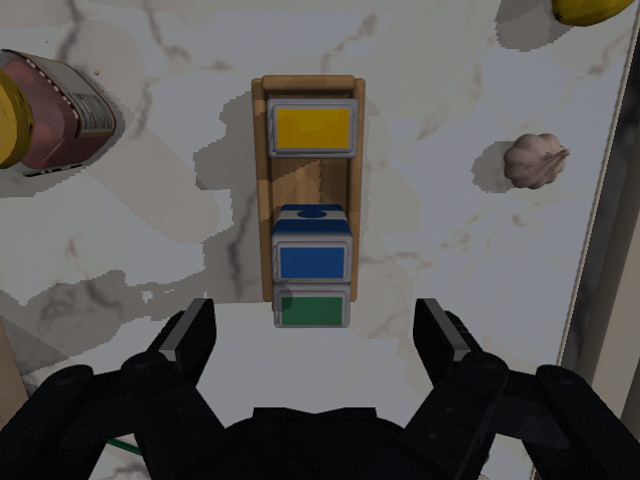

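Wrist view: yellow (313,128) and blue (311,263) are now about 45 mm apart face to face, with blue against green. Next, fetch red.

```bash
python3 - <<'E'
from h import *
plan([.531,.331,.20],80,0,10)
E
```

```text
shift/.15 [ 0.314 -0.057 -0.005] rot/.12 [0.046 0.    1.244] grasp now [ 0.6059 -0.1424  0.1932]
```

{"fn": "step_arm", "kwargs": {
  "deltas": [
    [[0.314,-0.057,-0.005],[0.04,0,0],0],
    [[0.314,-0.057,-0.005],[0,0,0],0],
    [[0.314,-0.057,-0.005],[0,0,0],0],
    [[0.314,-0.057,-0.005],[0,0,0],0],
    [[0.314,-0.057,-0.005],[0,0,0],0],
    [[0.314,-0.057,-0.005],[0,0,0],0],
    [[0.314,-0.057,-0.005],[0,0,0],0],
    [[0.314,-0.057,-0.005],[0,0,0],0],
    [[0.314,-0.057,-0.005],[0,0,0],0],
    [[0.314,-0.057,-0.005],[0,0,0],0]
  ]
}}

```text
time: 20.2
eef_pos: [0.5304, 0.3316, 0.3523]
tool_rot: [-0.001, 0.716, 0.698, -0.003]
force: [0.5, 0.2, -0.1]
grip_width: 0.0857
finger_force: 0.0
```

{"fn": "step_arm", "kwargs": {
  "deltas": [
    [[0,0,0],[0,0,0.62],0],
    [[0,0,0],[0,0,0.62],0],
    [[0,0,0],[0,0,0],0],
    [[0,0,0],[0,0,0],0],
    [[0,0,0],[0,0,0],0]
  ]
}}

```text
time: 20.7
eef_pos: [0.5312, 0.3298, 0.3536]
tool_rot: [-0.001, 0.766, 0.643, -0.002]
force: [-0.7, 0.8, 0.3]
grip_width: 0.0856
finger_force: 0.0
```

```bash
python3 - <<'E'
from h import *
c=cam("wrist");X=cloud(c);x,y,z=X[...,0],X[...,1],X[...,2]
t=X[(x>.47)&(x<.6)&(y>.27)&(y<.4)&(z>.092)&(z<.112)];rect(t,"red top");print(np.median(t[:,2]))
plan([.531,.331,.078],80,0)
print(robot.get_obs()["joints"].round(2))
E
```

```text
red top 3598 [532.2 330.8] [34.4 54.9] 80.1
0.09991478658017636
shift/.15 [0.008 0.    0.806] rot/.12 [-0.029  0.007  0.004] grasp now [0.5306 0.3299 0.1989]
[-0.13  0.6  -0.75  1.35  0.41  1.35 -1.05]
```

{"fn": "step_arm", "kwargs": {
  "deltas": [
    [[0.006,0.006,0.2],[-0.03,0,0],0],
    [[0,0,0.2],[0,0,0],0],
    [[0,0,0.2],[0,0,0],0],
    [[0,0,0.16],[0,0,0],0],
    [[0,0,0.1],[0,0,0],0],
    [[0,0,0],[0,0,0],0],
    [[0,0,0],[0,0,0],0]
  ]
}}

```text
time: 21.45
eef_pos: [0.5324, 0.3315, 0.2263]
tool_rot: [0.0, 0.766, 0.643, 0.001]
force: [-0.0, -0.0, 0.3]
grip_width: 0.0855
finger_force: 0.0
```

{"fn": "step_arm", "kwargs": {
  "deltas": [
    [[0,0,0],[0,0,0],150],
    [[0,0,0],[0,0,0],255],
    [[0,0,0],[0,0,0],255],
    [[0,0,0],[0,0,0],255],
    [[0,0,0],[0,0,0],255],
    [[0,0,0],[0,0,0],255],
    [[0,0,0],[0,0,0],255],
    [[0,0,0],[0,0,0],255]
  ],
  "force": 60
}}

```text
time: 22.25
eef_pos: [0.5325, 0.332, 0.2273]
tool_rot: [0.0, 0.766, 0.643, 0.002]
force: [-0.4, 0.8, 5.3]
grip_width: 0.0553
finger_force: 65.0
```

```bash
python3 - <<'E'
from h import *
plan([.5322,.3308,.07],80,0)
plan([.606,-.1068,.255],88.6,0,10)
E
```

```text
shift/.15 [-0.008 -0.001  0.015] rot/.12 [ 0.026 -0.02   0.005] grasp now [0.5331 0.3323 0.0723]
shift/.15 [-0.279  0.099 -0.122] rot/.12 [ 0.027 -0.018 -1.246] grasp now [0.5331 0.3323 0.0723]
```

{"fn": "step_arm", "kwargs": {
  "deltas": [
    [[0,0,-0.2],[0,0,0],255],
    [[0,0,-0.25],[0,0,0],255],
    [[0,0,-0.25],[0,0,0],255],
    [[0,0,-0.25],[0,0,0],255],
    [[0,0,-0.27],[0,0,0],255],
    [[0,0,0],[0,0,-0.62],255],
    [[0,0,0],[0,0,-0.62],255],
    [[0,0,0],[0,0,0],255]
  ]
}}

```text
time: 23.05
eef_pos: [0.5318, 0.331, 0.408]
tool_rot: [0.0, 0.716, 0.698, -0.0]
force: [0.4, 0.0, -1.9]
grip_width: 0.0553
finger_force: 64.5
```

```bash
python3 - <<'E'
from h import *
plan([.606,-.1068,.255],88.6,0,10)
E
```

```text
shift/.15 [-0.291  0.057 -0.001] rot/.12 [-0.001  0.01  -0.006] grasp now [0.5318 0.3308 0.253 ]
```

{"fn": "step_arm", "kwargs": {
  "deltas": [
    [[-0.291,0.057,0],[0,0,0],255],
    [[-0.291,0.057,0],[0,0,0],255],
    [[-0.291,0.057,0],[0,0,0],255],
    [[-0.291,0.057,0],[0,0,0],255],
    [[-0.291,0.057,0],[0,0,0],255],
    [[-0.291,0.057,0],[0,0,0],255],
    [[-0.291,0.057,0],[0,0,0],255],
    [[-0.291,0.057,0],[0,0,0],255],
    [[-0.291,0.057,0],[0,0,0],255],
    [[-0.291,0.057,0],[0,0,0],255]
  ]
}}

```text
time: 24.05
eef_pos: [0.6061, -0.1092, 0.4079]
tool_rot: [-0.0, 0.717, 0.698, -0.0]
force: [1.5, 0.6, -1.6]
grip_width: 0.0555
finger_force: 64.5
```

{"fn": "step_arm", "kwargs": {
  "deltas": [
    [[0,0,0],[0,0,0],255],
    [[0,0,0],[0,0,0],255],
    [[0,0,0.1],[0,0,0],255],
    [[0,0,0.1],[0,0,0],255],
    [[0,0,0],[0,0,0],255],
    [[0,0,0],[0,0,0],255]
  ]
}}

```text
time: 24.65
eef_pos: [0.6062, -0.1057, 0.3786]
tool_rot: [-0.0, 0.715, 0.699, 0.0]
force: [-0.1, -0.3, -0.2]
grip_width: 0.0551
finger_force: 64.5
```

```bash
python3 - <<'E'
from h import *
plan([.606,-.1068,.125],88.6,0)
c=cam("wrist");X=cloud(c);x,y,z=X[...,0],X[...,1],X[...,2];cv2.imwrite("pics/w6.png",c["img"])
for n in("side","top"):
    c=cam(n);X=cloud(c);x,y,z=X[...,0],X[...,1],X[...,2]
    if n=="side": cv2.imwrite("pics/s6.png",cv2.resize(c["img"][100:260,240:440],(800,640-40)))
    m=(x>.54)&(x<.67)&(y>-.25)&(y<0)&(z>.1)&(z<.118)
    rect(X[m],n+" tops")
E
```

```text
shift/.15 [-0.007 -0.001  0.657] rot/.12 [-0.002 -0.003  0.01 ] grasp now [ 0.6062 -0.1057  0.2236]
side tops 418 [ 607.3 -123.8] [160.3  54.4] 89.3
top tops 677 [ 604.8 -124.7] [153.6  56.9] 88.3
```

View pics/w6.png

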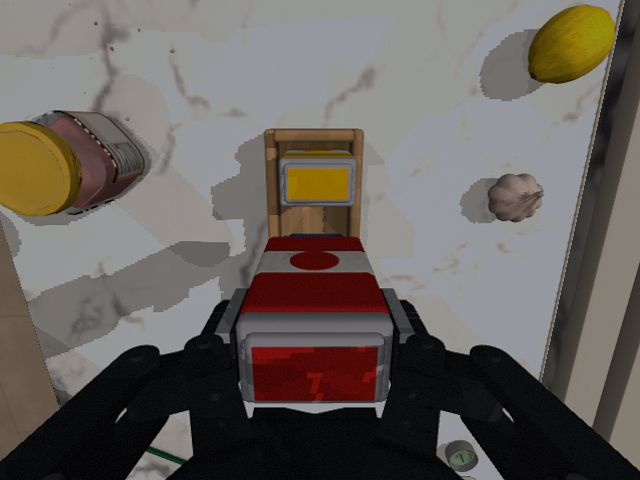

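Wrist view: red is held upright at (315,370) px, centred over the gap just behind yellow (318,185).

{"fn": "step_arm", "kwargs": {
  "deltas": [
    [[0,0,0.12],[0,0,0],255],
    [[0,0,0.12],[0,0,0],255],
    [[0,0,0.06],[0,0,0],255],
    [[0,0,0.06],[0,0,0],255],
    [[0,0,0.06],[0,0,0],255],
    [[0,0,0],[0,0,0],255]
  ]
}}

```text
time: 25.4
eef_pos: [0.6061, -0.1073, 0.3145]
tool_rot: [-0.0, 0.716, 0.698, -0.001]
force: [-0.0, -0.0, -1.0]
grip_width: 0.0556
finger_force: 64.5
```

{"fn": "step_arm", "kwargs": {
  "deltas": [
    [[0,0,0.08],[0,0,0],255],
    [[0,0,0.08],[0,0,0],255],
    [[0,0,0.08],[0,0,0],255],
    [[0,0,0.08],[0,0,0],255],
    [[0,0,0.08],[0,0,0],255],
    [[0,0,0.06],[0,0,0],255],
    [[0,0,0],[0,0,0],255],
    [[0,0,0],[0,0,0],255]
  ]
}}

```text
time: 26.2
eef_pos: [0.6066, -0.1072, 0.2466]
tool_rot: [0.0, 0.716, 0.698, 0.0]
force: [0.3, 0.0, -1.1]
grip_width: 0.0552
finger_force: 64.5
```

```bash
python3 - <<'E'
from h import *
plan([.606,-.1057,.0833],88.6,0)
E
```

```text
shift/.15 [ 0.01  -0.004  0.055] rot/.12 [ 0.006  0.001 -0.005] grasp now [ 0.6067 -0.1072  0.0916]
```

{"fn": "step_arm", "kwargs": {
  "deltas": [
    [[0,0,0.03],[0,0,0],255],
    [[0,0,0.02],[0,0,0],255],
    [[0,0,0],[0,0,0],255],
    [[0,0,0],[0,0,0],255]
  ]
}}

```text
time: 26.6
eef_pos: [0.6065, -0.1073, 0.2392]
tool_rot: [0.0, 0.716, 0.698, 0.0]
force: [-0.1, 0.6, -1.6]
grip_width: 0.0554
finger_force: 64.5
```

{"fn": "step_arm", "kwargs": {
  "deltas": [
    [[0,0,0.01],[0,0,0],255],
    [[0,0,0.006],[0,0,0],255],
    [[0,0,0],[0,0,0],255],
    [[0,0,0],[0,0,0],255]
  ]
}}

```text
time: 27.0
eef_pos: [0.6066, -0.1072, 0.2373]
tool_rot: [0.001, 0.716, 0.698, 0.0]
force: [-1.7, -1.1, 3.8]
grip_width: 0.0549
finger_force: 64.6
```

Contact with the floor. Release and withdraw.

{"fn": "step_arm", "kwargs": {
  "deltas": [
    [[0,0,0],[0,0,0],130],
    [[0,0,0],[0,0,0],60],
    [[0,0,0],[0,0,0],0],
    [[0,0,0],[0,0,0],0],
    [[0,0,0],[0,0,0],0],
    [[0,0,-0.2],[0,0,0],0],
    [[0,0,-0.25],[0,0,0],0],
    [[0,0,-0.25],[0,0,0],0],
    [[0,0,-0.2],[0,0,0],0],
    [[0,0,0],[0,0,0],0]
  ]
}}

```text
time: 28.0
eef_pos: [0.6079, -0.1065, 0.3773]
tool_rot: [0.004, 0.716, 0.698, 0.004]
force: [0.3, 0.4, 0.0]
grip_width: 0.0853
finger_force: 0.0
```

```bash
python3 look.py pics/w7.png
```

```text
yel 1901 [611.  -63.4] [47.1 27.3] 0.6
  z 0.1106
blue 1446 [ 607.2 -147.3] [29.2 47.6] 88.8
  z 0.1105
green 1190 [ 605.1 -186.2] [22.3 41.1] 88.7
  z 0.1105
red 1568 [ 606.1 -106.2] [28.3 41.4] 89.4
  z 0.1105
all tops 12456 [ 606.7 -125.7] [154.2  56.1] 88.2
rails/walls 3571 [ 605.1 -124.1] [186.3  86.2] 88.7
rails/walls 1155 [ 605.3 -123.5] [185.7  65.8] 89.0
q [ 0.61  0.56 -0.74  1.35  0.38  1.37 -0.15] 28.05
```

View pics/w7.png

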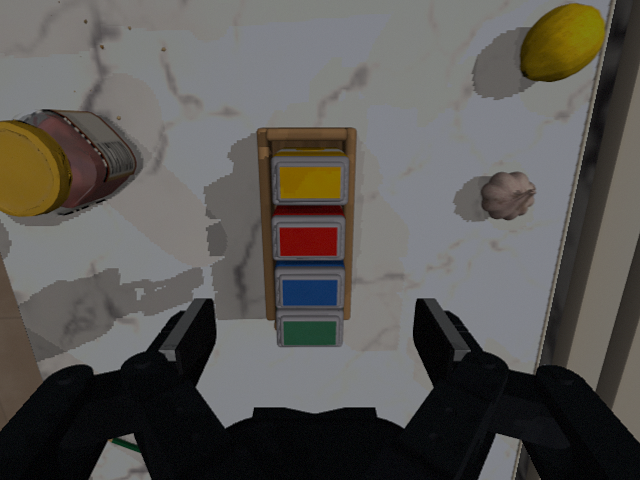

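Wrist view: yellow (310,183), red (308,241), blue (308,293) and green (308,332) stand level in the rack, all tops at 0.1105 m, and the gripper is clear.

```bash
python3 -c "
from station import robot
print(robot.sign_off())"
```

```text
the job is handed in; nothing more can be done
None
```

The job is handed in at about 28 s: red was stood upright on the worktop and let go, then put in the rack between yellow and blue. My last look showed all four tins upright, on the rack floor and let go; the sign-off returned no verdict, and I did not re-measure the shaker, jar and egg cup at the end.

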